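# Free the kindling block from the cam clamp and show its end to the inspection camera

## Task

The kindling block held in the cam clamp has just had its wooden spill pressed in and needs its picture taken: swing the clamp's cam lever fully open, lift the block out and hold it up in front of the inspection camera. Hold it level and right way up, the end with the spill pointing straight at the lens, with that end face centred on the lens and 100 mm in front of it. Finish holding it still there in the air, with the lever left open, and without knocking the camera or disturbing the other things on the bench.

Things in the scene. Friction and masses are not known exactly. Their poses are not given: they have to be found in the camera images.
- block: The job: brown block of pressed wood chips, 75 long (x) by 45 wide (y) by 45 mm high (z), about 0.13 kg; a pale flat wooden spill, 14 wide, 7 thick, 30 mm above the underside, stands 22 mm out of its +x end. Origin: centre of underside. Starts in the clamp on the base plate, ends between the jaws, long sides free for the fingers down to the plate. May slide a few mm along x as the clamp opens.
- block_end (a point): Centre of the block's spill end face: on the block at x = +37.5 mm, y = 0, 22.5 mm above its underside (the spill stands out 22 mm beyond it).
- clamp: Cam clamp of aluminium and steel, fixed. Base plate 12 mm thick, x from -130 to 70, y from -40 to 40 mm. Origin: on the bench under the middle of the block's place; x is the clamping axis, the way the spill points. Fixed jaw at +x, 20 mm above the plate (the spill passes over it); sliding jaw at -x, moved by the cam behind it. Two guide strips beside the sliding jaw are 10 mm high.
- jaw_lip (a point): On the sliding jaw (45 wide, 16 thick, 52 mm above the plate): middle of the edge of its top lip, which reaches 4 mm over the block's top edge and holds it down. Opening the lever draws the jaw back by 5 mm per rad, 9.5 mm in all; the lip is clear of the block beyond about 1.1 rad.
- lever (a joint): Cam lever angle, rad, about the upright pivot. 0 at the start: clamped, the lever points along the clamp's +y. It swings level, anticlockwise seen from above, to a stop at 1.9, fully open, pointing along the clamp's -x and slightly to -y. It stays where it is left; about 3 N at the grip turns it.
- lever_pivot (a point): On the lever's pivot axis, 46 mm above the bench, at x = -78.5 mm, y = 0 of the clamp.
- lever_grip (a point): Middle of the lever's black hand grip, a level round bar 16 mm thick, 46 mm above the bench, 80 mm from the pivot (the round bar reaches from 40 to 103 mm from the pivot). Nothing is beside or under it here but the bench.
- stand: Inspection camera stand, fixed: steel foot 150 x 130 x 12 mm (x from 120 to 270), upright column 20 mm thick, 297 mm high at x = 225 mm; on it the camera head (ring light 66 mm across round a black lens barrel 32 mm across) looks level along the stand's -x. The head's height differs: lens axis 150 to 210 mm above the bench. Origin: on the bench straight under view.
- lens (a point): Middle of the front of the camera's lens. Its x axis points back into the camera, z up.
- view (a point): The viewing point, in the air on the lens axis, 100 mm in front of the lens, where the block's spill end face is to be centred. Its x axis points level from here to the lens, z up. Nothing stands under it.
- done_block: Bystander: a finished kindling block of the same kind lying loose on the bench. Origin: centre of underside.
- tape: Bystander: roll of packing tape lying flat, 96 mm across, 48 mm high. Origin: centre of underside.
- glue: Bystander: white glue bottle, 60 mm across, 150 mm high, standing. Origin: centre of underside.
Mind the look-alikes: they are no part of the job. What is shaped like the block but turquoise is not meant. Several things have the shape of the clamp; the one meant has the colours described above.

How it is judged:
On the way, in this order (a step that is already met when the one before it is completed fails the run):
1. the cam lever is swung open with the block still in the clamp (value of joint lever above 1.5 rad and z of block in the frame of clamp below 0.03 m), for 0.2 s.
2. the block is lifted clear of the clamp in the fingers (z of block in the frame of clamp above 0.075 m and contact force between block and the fingers above 1 N), for 0.2 s.
At the end, for the whole second after the job is handed in: Block held still in the air by the fingers alone; spill end towards the lens, end face centre 100 mm (+-20) before it and within 15 mm of its axis sideways and in height; upright, level and along the lens axis within 0.15 rad; lever still above 1.4 rad (x of block_end in the frame of view between -0.02 and 0.02 m and y of block_end in the frame of view between -0.015 and 0.015 m and z of block_end in the frame of view between -0.015 and 0.015 m and x of block in the frame of view below -0.02 m and angle between block's own z axis and vertical below 0.15 rad and angle between the x axis of block and the x axis of view, either way round below 0.15 rad and height (world z) of block above 0.1 m and contact force between block and the fingers above 1 N and contact force between block and stand below 0.2 N and contact force between block and clamp below 0.2 N and linear speed of block below 0.02 m/s and angular speed of block below 0.15 rad/s and value of joint lever above 1.4 rad); the arm keeps its last pose, push and grip.
It fails at once if the other block, tape or glue is moved more than 20 mm or the bottle tipped (distance of any of done_block, tape, glue from where it was at the start of the episode above 0.02 m or angle between glue's own z axis and vertical above 0.5 rad).
It fails at once if the camera is knocked (more than 8 N) by the arm, the fingers or the block (contact force between stand and the arm above 8 N or contact force between stand and the fingers above 8 N or contact force between stand and block above 8 N).
It also fails if it takes over 56 s, if anything falls off the work surface, if the arm or the gripper's body presses on something with over 40 N, if the wrist force passes 120 N, or if a joint passes its speed limit or range.

## Robot

A 7-joint arm with a two-finger parallel gripper is mounted at the origin on the work surface. World frame = base frame: x ahead of the robot, y to its left, z up, the work surface at z = 0. Lengths are in m, angles in rad, forces in N, time in s.
With the tool pointing down it reaches from about 0.35 to 0.9 m from the base axis. Payload 19.9 kg.
Tool frame: the origin (TCP) lies at the very end of the fingers, on their centre line; the grasp point (between the pads) lies grip_depth behind it (grip_depth is the distance from the TCP to the grasp point, in m); z points along the fingers, y is the line along which they close (so a half turn about z gives the same grasp; the last joint's range is limited). The gripper opens to 85 mm and grips with 20 to 120 N. Pads are 22 mm wide; open, the fingers measure 114 mm over their backs; the gripper's body (76 mm by 85 mm) begins 54 mm behind the grasp point. The pads swing forward as they close: fully open they stand 13 mm farther back than shut.
Start: joints at [1.3, 0.417, -0.01, 1.614, 0.005, 1.111, -0.053], TCP at [0.142, -0.609, 0.231] pointing down, gripper open.
Joint ranges: [-2.81, 2.81], [-0.39, 2.02], [-1.27, 1.25], [0.06, 2.57], [-1.19, 4.33], [0.19, 2], [-2.82, 2.82]. Speed limits (rad/s): [1.89, 1.89, 2.39, 2.39, 3.01, 3.01, 3.01].

## Interface

Orientations are given as a rotation vector (axis times angle).
In Python, from station import get_state, snapshot, job_done, grip_depth gives the robot as it stands.
- The arm moves only by the tool play_rows, never from a script. Its argument "steps" is a list of rows, each a list of 7 numbers: the shift along the tool's x, y, z in cm, then the turn, a rotation vector about the tool's x, y, z in rad, then the finger opening in cm, from 0 to 8.54. In form: [[x, y, z, rx, ry, rz, grip], ...]. A call has 1 to 12 rows; each row shifts and turns the commanded pose from where the row before left it, along the tool's axes as they then stand; what a row does not reach is not made up. A row lasts 1/12 s, in which the tool goes at most 41.7 mm and 7.16 degrees, less where a joint would pass 70% of its speed; a pose out of reach is approached as far as the arm can. A call with a gripper value outside its range is refused whole. The fingers move at their own pace and stop on an object; "newtons" is the grip in N (left out, the last holds). Time passes only in rows, so rows that do not move let the fingers close. It gives the time, the measured TCP pose, the force, the opening and the grip force at its end, in the units of the state.
- get_state(): the state, without advancing time (a new reading comes with each control period).
- snapshot(name): name is "scene" or "top" or "wrist"; returns a dict with "image" (420x560x3 uint8, red, green, blue), "K" (3x3 intrinsics, pixels), "R" (3x3) and "t" (3): a world point X has camera coordinates R X + t. Camera axes: x right, y down, z forward; pixel columns grow to the right and rows downward; lengths in m; the calibration is good to about 2 mm. A picture is of the moment at which its call begins. There is no depth.
- job_done(): hands the job in; it is judged then, once.
The state is a dict: "t": time; "joint_pos": joint angles; "qd": joint speeds; "joint_efforts": joint torques, N m; "eef_pos": TCP position; "tcp_rot": TCP orientation; "wrist_force": force on the tool from outside, world axes, zero at the start; "moment": the same for the moment, N m; "width": finger opening in m; "finger_force": force on a finger pad.
Only numpy, scipy, OpenCV 4.12 (cv2) and the standard library are available. Lean on these libraries where they do the work, as an engineer would, in place of code of your own. Each camera call takes 0.05 s, during which the arm holds its last target. There are 200 camera calls.

## Working session

There is one attempt and no reset: what is moved stays moved. The work goes in short steps, Python scripts to look and compute and a tool call to move; the robot and the scene stay as the last step left them, time stands still between calls to the robot, and variables do not carry over. Pictures are saved under pics/ and viewed, at most 10 in all, crops included, and the job is handed in when it is done.

Besides the shell and the picture viewer there is one more tool, called by a JSON object that holds its "name" and its "arguments", one argument or row to a line. play_rows: Moves the arm, as the interface text tells. Its arguments: {"type":"object","properties":{"steps":{"type":"array"},"newtons":{"type":"number"}},"required":["steps"]}

```bash
mkdir -p pics
cat > h.py <<'E'
import numpy as np,cv2
from station import *
def snap(n,f=None):
    s=snapshot(n)
    if f: cv2.imwrite('pics/'+f,s['image'][:,:,::-1])
    np.savez(n+'.npz',**s); return s
def load(n): return dict(np.load(n+'.npz'))
def plane(s,u,v,z):
    d=s['R'].T@np.linalg.inv(s['K'])@np.array([u,v,1.]); c=-s['R'].T@s['t']
    return c+d*(z-c[2])/d[2]
def proj(s,X):
    p=s['K']@(s['R']@np.array(X)+s['t']); return p[:2]/p[2]
E
python3 - <<'E'
from h import *
for n in('scene','top','wrist'):
    s=snap(n,n+'0.png'); print(n,-s['R'].T@s['t'],s['R'][2],s['K'][0,0])
a=np.hstack([load('scene')['image'],load('top')['image']])
st=get_state();print(grip_depth() if callable(grip_depth) else grip_depth,st)
E
```

```text
scene [1.32979004 0.85870308 1.57424388] [-0.39815866 -0.46601787 -0.79012469] 533.146440568711
top [ 0.41555721 -0.00391445  1.7501835 ] [ 0.11864991 -0.00870921 -0.99289796] 399.40765109508277
wrist [ 0.20926307 -0.59253672  0.37294072] [-0.26843294 -0.06144624 -0.96133663] 313.7459833246263
0.0187 {'t': 0.15, 'joint_pos': array([ 1.29946006,  0.41784907, -0.01031915,  1.6140258 ,  0.00469648,
        1.11070841, -0.05296422]), 'qd': array([ 0.00039179, -0.00047295,  0.00067862, -0.0004167 , -0.00031493,
        0.00145182,  0.00093488]), 'joint_efforts': array([ 1.14683404e-03, -8.64740396e+01,  6.79501891e-01, -4.35050976e+01,
        1.91426044e-02,  5.76212318e-03, -1.87220377e-05]), 'eef_pos': array([ 0.14232886, -0.60830336,  0.23080053]), 'tcp_rot': array([-3.11991751e+00, -3.60211240e-01,  2.82584229e-04]), 'wrist_force': array([1.17936067, 0.26913915, 0.09341321]), 'moment': array([0.00798562, 0.0084286 , 0.01665975]), 'finger_force': 0.0, 'width': 0.08586255996998875}
```

View pics/scene0.png

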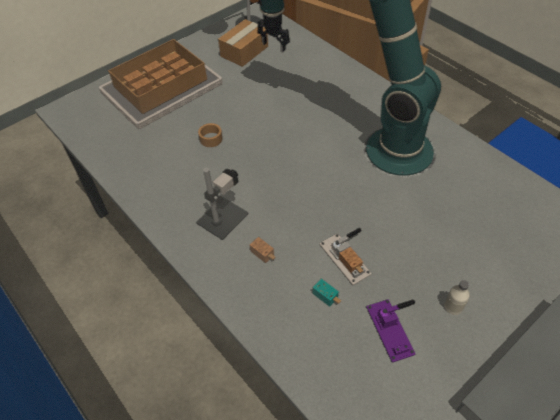

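View pics/top0.png

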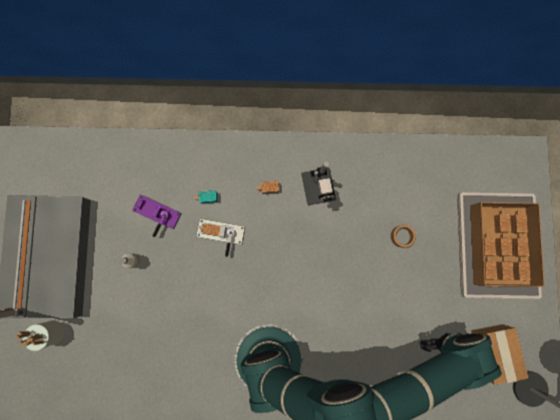

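Scene and top views: candidates for the block are the brown one in the grey/silver clamp (top 211,231; scene 352,258), the loose finished one (top 269,187; scene 262,250) and the turquoise one (top 206,197). The clamps are the silver one (top 220,232) and the purple one (top 157,211). I choose the silver clamp with the brown block in it. The stand is at top (320,186). Next is a close crop of both to check.

Run:
```python
from h import *
t=load('top')['image'][150:270,180:350];s=load('scene')['image'][150:300,180:390]
a=cv2.resize(t,None,fx=4.4,fy=4.4,interpolation=2)[:,:748];b=cv2.resize(s,None,fx=3.8,fy=3.8,interpolation=2)
cv2.imwrite('pics/ct.png',a[:,:,::-1]);cv2.imwrite('pics/cs.png',b[:,:,::-1]);print(a.shape,b.shape)
```

```text
(528, 748, 3) (570, 798, 3)
```

View pics/ct.png

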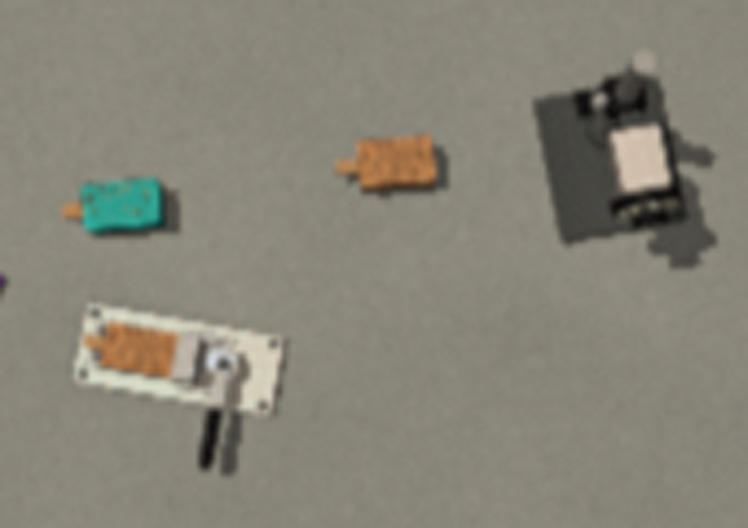

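View pics/cs.png

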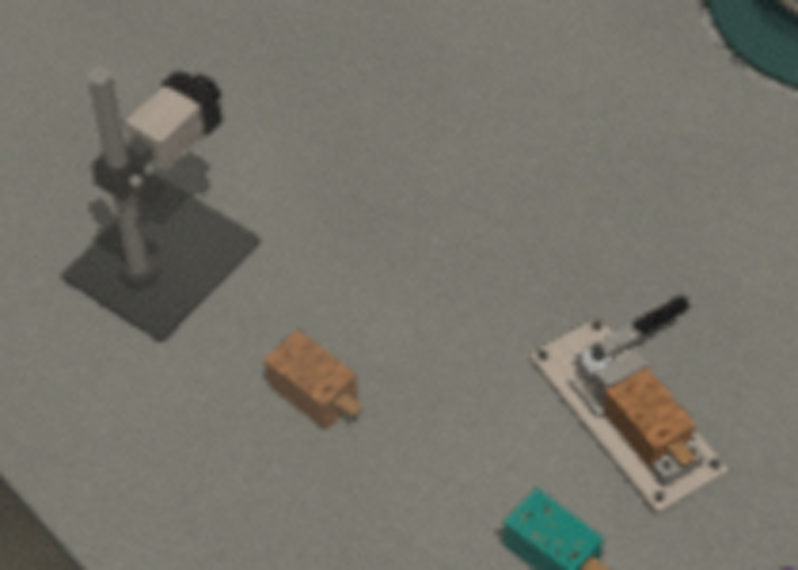

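The top crop confirms the brown block with its spill to the left (+y), the lip at (185,357), the pivot at (222,362), and the lever pointing down towards the robot at (210,440). The camera's ring faces the robot. In the scene crop the foot corners are (258,240), (160,340), (63,275) and the ring is near (205,100).

Run:
```python
from h import *
T=load('top');S=load('scene')
def tp(u,v,z): return plane(T,u/4.4+180-.4,v/4.4+150-.4,z)
def sp(u,v,z): return plane(S,u/3.8+180-.4,v/3.8+150-.4,z)
# clamp plate in top and scene
P=np.array([tp(*p,.012) for p in [(92,303),(285,338),(272,415),(75,381)]])
Q=np.array([sp(*p,.012) for p in [(600,318),(530,357),(657,512),(728,468)]])
for n,C,xs in(('top',P,[(0,1),(3,2)]),('scene',Q,[(3,0),(2,1)])):
    ax=-sum(C[b]-C[a] for a,b in xs);th=np.arctan2(ax[1],ax[0])
    c=C.mean(0);o=c+.03*np.array([np.cos(th),np.sin(th),0]);print(n,'plate c',c,'origin',o,'yaw',th,np.linalg.norm(ax)/2)
print('pivot',tp(222,362,.055),sp(596,356,.055),'grip',tp(210,440,.046),sp(662,315,.046))
F=[sp(258,240,.012),sp(160,340,.012),sp(63,275,.012)];print('foot s',F,np.linalg.norm(F[0]-F[1]),np.linalg.norm(F[2]-F[1]))
x=F[1]-F[0];y=F[1]-F[2];print('yaw x',np.arctan2(x[1],x[0]),'from y',np.arctan2(y[1],y[0])-np.pi/2)
c=(F[0]+F[2])/2;print('centre',c)
print('foot top',tp(538,100,.012),tp(565,243,.012))
# ring triangulation
def ray(s,u,v):
    d=s['R'].T@np.linalg.inv(s['K'])@np.array([u,v,1.]);return -s['R'].T@s['t'],d/np.linalg.norm(d)
def tri(a,b):
    A=0;B=0
    for c,d in(a,b):
        M=np.eye(3)-np.outer(d,d);A=A+M;B=B+M@c
    return np.linalg.solve(A,B)
print('coltop',tri(ray(S,101/3.8+179.6,75/3.8+149.6),ray(T,643/4.4+179.6,60/4.4+149.6)))
print('ring',tri(ray(S,203/3.8+179.6,101/3.8+149.6),ray(T,647/4.4+179.6,210/4.4+149.6)))
st=get_state()
for q in ('done',(400,162),.045),('teal',(122,205),.045):print(q[0],tp(*q[1],q[2]))
print('glue',plane(T,127,261,.1))
```

```text
top plate c [0.53805243 0.21805431 0.012     ] origin [0.54276133 0.24768244 0.012     ] yaw 1.4131812766471357 0.19614732819397704
scene plate c [0.53958126 0.22491281 0.012     ] origin [0.54427593 0.25454321 0.012     ] yaw 1.413661378067319 0.1957157155529011
pivot [0.5329511  0.17294345 0.055     ] [0.54010131 0.18166288 0.055     ] grip [0.45804375 0.18316462 0.046     ] [0.45823363 0.18593977 0.046     ]
foot s [array([ 0.6655452 , -0.15459151,  0.012     ]), array([ 0.80797681, -0.12420169,  0.012     ]), array([ 0.8313682 , -0.24761188,  0.012     ])] 0.1456375771625065 0.12560745434496412
yaw x 0.21021219529326887 from y 0.1873196636450376
centre [ 0.7484567 -0.2011017  0.012    ]
foot top [ 0.80615239 -0.13300077  0.012     ] [ 0.6609818  -0.16130621  0.012     ]
coltop [ 0.7764378  -0.1987421   0.29779504]
ring [ 0.66857173 -0.21959749  0.16485004]
done [0.73388158 0.00488293 0.045     ]
teal [0.68598193 0.27654636 0.045     ]
glue [0.40333148 0.58514222 0.1       ]
```

{"name": "play_rows", "arguments": {
  "steps": [
    [2.9,-2.4,0,0,0,0,8.5],
    [2.9,-2.4,0,0,0,0,8.5],
    [2.9,-2.4,0,0,0,0,8.5],
    [2.9,-2.4,0,0,0,0,8.5],
    [2.9,-2.4,0,0,0,0,8.5],
    [2.9,-2.4,0,0,0,0,8.5],
    [2.9,-2.4,0,0,0,0,8.5],
    [2.9,-2.4,0,0,0,0,8.5],
    [2.9,-2.4,0,0,0,0,8.5],
    [2.9,-2.4,0,0,0,0,8.5],
    [2.9,-2.4,0,0,0,0,8.5],
    [2.9,-2.4,0,0,0,0,8.5]
  ]
}}

```text
t: 1.15
eef_pos: [0.4163, -0.2472, 0.2314]
tcp_rot: [3.121, 0.36, 0.0]
wrist_force: [1.3, -1.0, 0.3]
width: 0.085
finger_force: 0.0
```

{"name": "play_rows", "arguments": {
  "steps": [
    [1.1,-3.5,0.2,0,0,0,5],
    [1.1,-3.5,0.2,0,0,0,5],
    [1.1,-3.5,0.2,0,0,0,5],
    [1.1,-3.5,0.2,0,0,0,5],
    [1.1,-3.5,0.2,0,0,0,5],
    [1.1,-3.5,0.2,0,0,0,5],
    [1.1,-3.5,0.2,0,0,0,5],
    [1.1,-3.5,0.2,0,0,0,5],
    [1.1,-3.5,0.2,0,0,0,5],
    [1.1,-3.5,0.2,0,0,0,5],
    [1.1,-3.5,0.2,0,0,0,5],
    [0,0,0,0,0,0,5]
  ]
}}

```text
t: 2.15
eef_pos: [0.4451, 0.16, 0.2093]
tcp_rot: [-3.117, -0.37, -0.001]
wrist_force: [-1.0, -0.0, -0.8]
width: 0.0498
finger_force: 0.0
```

```bash
cat >> h.py <<'E'
from scipy.spatial.transform import Rotation as Ro
def tgt(p,psi):
    """print the shift (cm, tool axes) and turn from the present pose to TCP p, tool down, tool x at yaw psi"""
    st=get_state();R=Ro.from_rotvec(st['tcp_rot'])
    G=Ro.from_euler('z',psi)*Ro.from_euler('x',np.pi)
    x=R.as_matrix()[:,0]
    print('at',st['eef_pos'].round(4),'psi',np.arctan2(x[1],x[0]).round(3),'tz',R.as_matrix()[:,2].round(3),'w',round(st['width'],4),'F',st['wrist_force'].round(1),'t',st['t'])
    print('shift cm',(R.inv().apply(np.array(p)-st['eef_pos'])*100).round(2),'turn',(R.inv()*G).as_rotvec().round(3),'after-turn shift',(G.inv().apply(np.array(p)-st['eef_pos'])*100).round(2))
E
python3 - <<'E'
from h import *
snap('wrist','w1.png');tgt((.453,.186,.10),-.157)
E
```

```text
at [0.4452 0.1569 0.2091] psi 0.235 tz [-0.001  0.001 -1.   ] w 0.0499 F [-1.1 -1.6 -1.2] t 2.2
shift cm [ 1.44 -2.63 10.91] turn [-0.001  0.001  0.392] after-turn shift [ 0.32 -2.99 10.91]
```

View pics/w1.png

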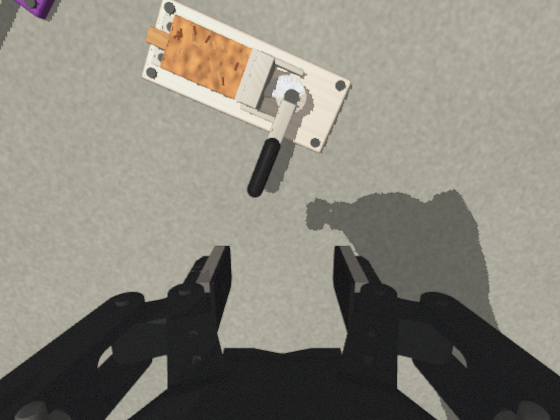

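The wrist view shows the clamp: plate corners (351,80), (322,152), (142,78), pivot (291,97), and the black grip from (273,142) to (254,192). I cast these to points.

Run:
```python
from h import *
W=load('wrist')
A,B,C=[plane(W,*p,.012) for p in((351,80),(322,152),(142,78))]
ax=C-B;th=np.arctan2(ax[1],ax[0]);c=(A+C)/2;print('centre',c,'yaw',th,np.linalg.norm(ax),'perp yaw',np.arctan2(*(B-A)[[1,0]])-np.pi/2,'o',c+.03*np.array([np.cos(th),np.sin(th),0]))
g1,g2=plane(W,273,142,.046),plane(W,254,192,.046);print('grip',g1,g2,(g1+g2)/2,np.arctan2(*(g2-g1)[[1,0]]),'pivot',plane(W,291,97,.052))
```

```text
centre [0.5367571  0.21999556 0.012     ] yaw 1.4272083744902573 0.19889190279435293 perp yaw 1.4549474086844225 o [0.54104995 0.24968682 0.012     ]
grip [0.48507265 0.17922747 0.046     ] [0.43255516 0.18643213 0.046     ] [0.4588139 0.1828298 0.046    ] 3.00525789848764 pivot [0.52846163 0.17251929 0.052     ]
```

{"name": "play_rows", "arguments": {
  "steps": [
    [0,0,0,0,0,0.096,4],
    [0,0,0,0,0,0.096,4],
    [0,0,0,0,0,0.096,4],
    [0,0,0,0,0,0.096,4],
    [0.6,-2.8,0,0,0,0,4],
    [0,0,3,0,0,0,4],
    [0,0,3,0,0,0,4],
    [0,0,3,0,0,0,4],
    [0,0,1.5,0,0,0,4],
    [0,0,0,0,0,0,4]
  ]
}}

```text
t: 3.03
eef_pos: [0.4543, 0.1789, 0.1014]
tcp_rot: [3.13, -0.243, -0.008]
wrist_force: [-0.9, -0.1, -0.3]
width: 0.0399
finger_force: 0.0
```

Run:
```python
from h import *
snap('wrist','w2.png');tgt((.455,.184,.032),-.15)
W=load('wrist')
for r in (.04,.103):
    print(proj(W,[.5295+r*np.cos(2.99),.1725+r*np.sin(2.99),.046]))
g=cv2.cvtColor(W['image'],cv2.COLOR_RGB2GRAY);print(g.shape)
```

```text
at [0.4552 0.1795 0.1033] psi -0.155 tz [-0.003 -0.001 -1.   ] w 0.0401 F [ 0.4 -1.1  0.2] t 3.0833
shift cm [-0.07 -0.45  7.13] turn [ 0.001  0.003 -0.005] after-turn shift [-0.09 -0.45  7.13]
[273.30171199 168.78534005]
[274.08911707 259.27249334]
(420, 560)
```

View pics/w2.png

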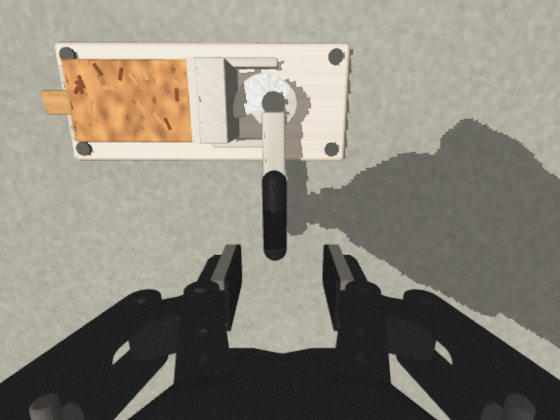

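The grip bar lies at columns 262–286, rows 170–259, matching the prediction. I go down over it.

{"name": "play_rows", "arguments": {
  "steps": [
    [0,-0.4,0.5,0,0,0,4],
    [0,0,2,0,0,0,4],
    [0,0,2,0,0,0,4],
    [0,0,2,0,0,0,4],
    [0,0,0.6,0,0,0,2.6],
    [0,0,0,0,0,0,2.2],
    [0,0,0,0,0,0,2.2],
    [0,0,0,0,0,0,2.2]
  ]
}}

```text
t: 3.75
eef_pos: [0.4574, 0.1846, 0.0347]
tcp_rot: [-3.131, 0.242, -0.003]
wrist_force: [-0.6, 0.1, 0.2]
width: 0.0216
finger_force: 0.0
```

Run:
```python
from h import *
tgt((.455,.184,.032),-.15);print(get_state()['joint_pos'])
# row for a turn of a about the pivot: chord seen in tool axes after/before turn
pv=np.array([.5295,.1725]);st=get_state();r=np.linalg.norm(st['eef_pos'][:2]-pv);print('r',r,'bearing',np.arctan2(*(st['eef_pos'][:2]-pv)[::-1]))
a=.1;print('row: tool x',-100*r*(1-np.cos(a)),'tool y',100*r*np.sin(a))
```

```text
at [0.4574 0.1846 0.0347] psi -0.154 tz [ 0.002  0.001 -1.   ] w 0.0216 F [-0.6  0.1  0.2] t 3.75
shift cm [-0.23  0.1   0.27] turn [-0.001 -0.002 -0.004] after-turn shift [-0.23  0.1   0.27]
[-0.06193465  0.52403748 -0.46253934  2.06245129  0.38598225  0.63588098
 -2.51016841]
r 0.07307758068586655 bearing 2.9749278639965966
row: tool x -0.03650835149883217 tool y 0.7295584560154317
```

{"name": "play_rows", "arguments": {
  "steps": [
    [0.04,0.73,0,0,0,-0.1,2.2],
    [0.04,0.73,0,0,0,-0.1,2.2],
    [0.04,0.73,0,0,0,-0.1,2.2],
    [0.04,0.73,0,0,0,-0.1,2.2],
    [0.04,0.73,0,0,0,-0.1,2.2],
    [0.04,0.73,0,0,0,-0.1,2.2],
    [0.04,0.73,0,0,0,-0.1,2.2],
    [0.04,0.73,0,0,0,-0.1,2.2],
    [0.04,0.73,0,0,0,-0.1,2.2]
  ]
}}

```text
t: 4.5
eef_pos: [0.4759, 0.1232, 0.0345]
tcp_rot: [2.922, 1.151, 0.002]
wrist_force: [-2.6, 1.5, 0.9]
width: 0.0221
finger_force: 1.4
```

Run:
```python
from h import *
st=get_state();b=np.arctan2(*(st['eef_pos'][:2]-[.5295,.1725])[::-1])%(2*np.pi);print('lever',b-2.975,np.linalg.norm(st['eef_pos'][:2]-[.5295,.1725]))
a=2.98+1.9;p=[.5295+.073*np.cos(a),.1725+.073*np.sin(a),.034];tgt(p,a-np.pi)
```

```text
lever 0.9096871798286617 0.07284106321897513
at [0.4759 0.1232 0.0345] psi 0.751 tz [ 0.001 -0.    -1.   ] w 0.0221 F [-2.6  1.5  0.9] t 4.5
shift cm [3.27 6.15 0.06] turn [ 0.001 -0.    -0.988] after-turn shift [-3.34  6.11  0.05]
```

{"name": "play_rows", "arguments": {
  "steps": [
    [0.04,0.73,0,0,0,-0.1,2.2],
    [0.04,0.73,0,0,0,-0.1,2.2],
    [0.04,0.73,0,0,0,-0.1,2.2],
    [0.04,0.73,0,0,0,-0.1,2.2],
    [0.04,0.73,0,0,0,-0.1,2.2],
    [0.04,0.73,0,0,0,-0.1,2.2],
    [0.04,0.73,0,0,0,-0.1,2.2],
    [0.04,0.73,0,0,0,-0.1,2.2],
    [0.04,0.73,0,0,0,-0.1,2.2],
    [0,0.3,0,0,0,-0.05,2.2],
    [0,0.2,0,0,0,0,2.2]
  ]
}}

```text
t: 5.42
eef_pos: [0.5403, 0.1002, 0.0341]
tcp_rot: [2.076, 2.357, -0.0]
wrist_force: [-2.8, -2.7, 0.1]
width: 0.0217
finger_force: 1.4
```

Run:
```python
from h import *
st=get_state();b=np.arctan2(*(st['eef_pos'][:2]-[.5295,.1725])[::-1])%(2*np.pi);print('lever',b-2.975,np.linalg.norm(st['eef_pos'][:2]-[.5295,.1725]))
a=2.98+1.9;p=[.5295+.073*np.cos(a),.1725+.073*np.sin(a),.034];tgt(p,a-np.pi)
```

```text
lever 1.8861469994789206 0.07309806822563503
at [0.5403 0.1002 0.0341] psi 1.697 tz [ 0.001 -0.001 -1.   ] w 0.0217 F [-2.8 -2.7  0.1] t 5.4167
shift cm [0.01 0.14 0.01] turn [ 0.     0.001 -0.041] after-turn shift [0.01 0.14 0.01]
```

{"name": "play_rows", "arguments": {
  "steps": [
    [0,0.3,0,0,0,-0.05,2.2],
    [0,0.3,0,0,0,0,2.2],
    [0,0,0,0,0,0,2.2],
    [0,0,0,0,0,0,2.2]
  ]
}}

```text
t: 5.75
eef_pos: [0.5459, 0.1018, 0.0337]
tcp_rot: [2.022, 2.404, 0.001]
wrist_force: [-1.1, 0.0, 0.5]
width: 0.022
finger_force: 0.4
```

{"name": "play_rows", "arguments": {
  "steps": [
    [0,-0.3,0,0,0,0,4],
    [0,0,0,0,0,0,4],
    [0,0,0,0,0,0,4],
    [0,0,-3,0,0,0,6],
    [0,0,-3,0,0,0,8.5],
    [0,0,-3,0,0,0,8.5],
    [0,0,-3,0,0,0.08,8.5],
    [0,0,0,0,0,0.08,8.5],
    [0,0,0,0,0,0.08,8.5],
    [0,0,0,0,0,0.08,8.5],
    [2.5,0,0,0,0,0,8.5],
    [2.5,0,0,0,0,0,8.5]
  ]
}}

```text
t: 6.75
eef_pos: [0.5503, 0.1501, 0.1535]
tcp_rot: [2.38, 2.049, -0.0]
wrist_force: [-0.2, 0.6, 0.1]
width: 0.0849
finger_force: 0.0
```

{"name": "play_rows", "arguments": {
  "steps": [
    [0,0,0,0,0,0,8.5],
    [0,0,0,0,0,0,8.5]
  ]
}}

```text
t: 6.92
eef_pos: [0.5497, 0.1524, 0.1534]
tcp_rot: [-2.374, -2.057, -0.001]
wrist_force: [1.0, -0.8, -0.3]
width: 0.0849
finger_force: 0.0
```

Run:
```python
from h import *
snap('wrist','w3.png');tgt((.542,.25,.13),1.42)
W=load('wrist')
print([proj(W,[.542+x*np.cos(1.42)-y*np.sin(1.42),.25+x*np.sin(1.42)+y*np.cos(1.42),.057]).round() for x,y in((.0375,.0225),(.0375,-.0225),(-.0375,-.0225),(-.0375,.0225))])
```

```text
at [0.5498 0.1512 0.1533] psi 1.427 tz [-0.  0. -1.] w 0.0849 F [-0.3 -1.  -0.6] t 6.9667
shift cm [ 9.67 -2.19  2.33] turn [-0.    -0.     0.007] after-turn shift [ 9.65 -2.25  2.33]
[array([219.,  17.]), array([286.,  18.]), array([284., 131.]), array([224., 131.])]
```

View pics/w3.png

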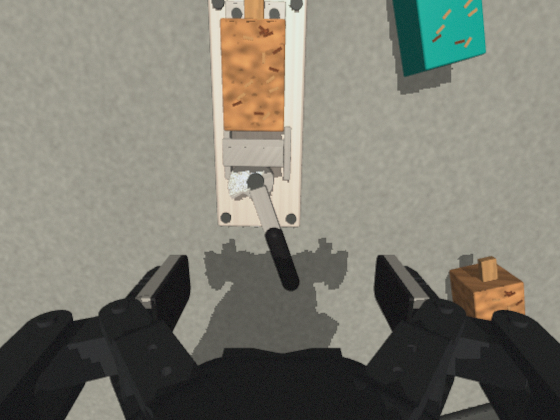

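The block corners (221,17), (285,19), (284,131), (223,130) match the prediction to 2 px. The lever is open and the jaw is back, clear of the block. Now the grasp.

{"name": "play_rows", "arguments": {
  "steps": [
    [2.5,-0.6,0,0,0,0,8.5],
    [2.5,-0.6,0,0,0,0,8.5],
    [2.5,-0.5,0,0,0,0,8.5],
    [2.3,-0.5,0,0,0,0,8.5],
    [0,0,3,0,0,0,8.5],
    [0,0,3,0,0,0,8.5],
    [0,0,3,0,0,0,8.5],
    [0,0,0,0,0,0,8.5],
    [0,0,0,0,0,0,8.5]
  ]
}}

```text
t: 7.72
eef_pos: [0.5419, 0.2502, 0.063]
tcp_rot: [-2.376, -2.053, 0.003]
wrist_force: [0.8, 0.6, 1.8]
width: 0.0851
finger_force: 0.0
```

Run:
```python
from h import *
tgt((.542,.252,.024),1.42)
```

```text
at [0.5419 0.2502 0.063 ] psi 1.425 tz [-0.002 -0.001 -1.   ] w 0.0851 F [0.8 0.6 1.8] t 7.7167
shift cm [ 0.18 -0.01  3.9 ] turn [-0.002  0.001  0.005] after-turn shift [ 0.18 -0.02  3.9 ]
```

{"name": "play_rows", "arguments": {
  "steps": [
    [0.2,0,1.5,0,0,0,8.5],
    [0,0,1.5,0,0,0,8.5],
    [0,0,0.8,0,0,0,8.5],
    [0,0,0,0,0,0,6],
    [0,0,0,0,0,0,4],
    [0,0,0,0,0,0,4],
    [0,0,0,0,0,0,4],
    [0,0,0,0,0,0,4],
    [0,0,0,0,0,0,4]
  ],
  "newtons": 40
}}

```text
t: 8.47
eef_pos: [0.5429, 0.2531, 0.0262]
tcp_rot: [2.376, 2.054, 0.001]
wrist_force: [-2.0, -1.9, 7.7]
width: 0.0445
finger_force: 41.5
```

{"name": "play_rows", "arguments": {
  "steps": [
    [0,0,-0.5,0,0,0,4],
    [0,0,-1,0,0,0,4],
    [0,0,-1.5,0,0,0,4],
    [0,0,-2,0,0,0,4],
    [0,0,-2,0,0,0,4],
    [0,0,-2,0,0,0,4],
    [0,0,-2,0,0,0,4],
    [0,0,-2,0,0,0,4],
    [0,0,-1,0,0,0,4],
    [0,0,0,0,0,0,4],
    [0,0,0,0,0,0,4],
    [0,0,0,0,0,0,4]
  ]
}}

```text
t: 9.47
eef_pos: [0.5422, 0.2526, 0.1644]
tcp_rot: [-2.376, -2.054, 0.002]
wrist_force: [-0.2, 0.1, -2.4]
width: 0.0446
finger_force: 41.9
```

Run:
```python
from h import *
W=snap('wrist','w4.png');S=snap('scene','s4.png')
tgt((.505,-.2537,.156),.20)
c=S['image'][130:300,180:400];w=cv2.resize(W['image'],(400,300));
im=np.zeros((600,800,3),np.uint8);im[:300,:400]=w;c=cv2.resize(c,(776,600),interpolation=2)[:, :];im[300:,:]=cv2.resize(S['image'][150:300,150:550],(800,300),interpolation=2)
cv2.imwrite('pics/c4.png',im[:,:,::-1])
```

```text
at [0.5421 0.2527 0.1642] psi 1.426 tz [-0.002 -0.    -1.   ] w 0.0447 F [-0.   0.5 -1.1] t 9.5667
shift cm [-50.64   3.64   0.85] turn [-1.000e-03  2.000e-03  1.226e+00] after-turn shift [-13.7   48.89   0.82]
```

View pics/c4.png

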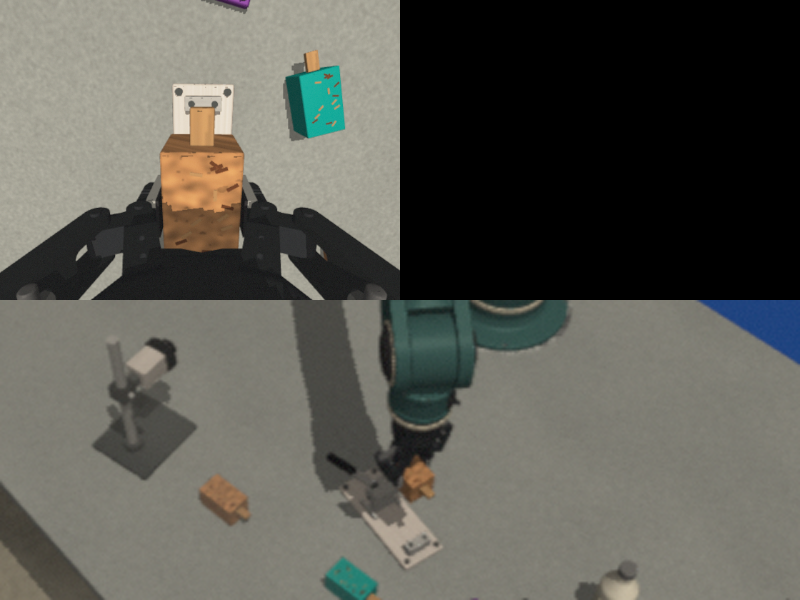

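Wrist view: the block is level in the fingers with the spill ahead; its end face's top edge runs from (224,213) to (340,213) in full pixels. The lever is open in the scene view. I measure the hand-to-end offset and the extents of the ring light.

Run:
```python
from h import *
W=load('wrist');st=get_state();e=Ro.from_rotvec(st['tcp_rot']).inv()
for p in((224,213),(340,213)): print('end edge in tool',e.apply(plane(W,*p,st['eef_pos'][2]+.031)-st['eef_pos']).round(4))
for n,f,(x0,y0,x1,y1) in(('scene','scene0.png',(215,164,243,188)),('top','top0.png',(312,190,340,206))):
    im=cv2.imread('pics/'+f); v=im.max(2)[y0:y1,x0:x1]
    print(n);print('\n'.join(' '.join('%3d'%k for k in r) for r in v))
    s=load(n)
    for xl,yl,zl in((.655,-.223,.165),(.665,-.221,.165)):
        n_=np.array([.98,.199,0]);sd=np.array([-.199,.98,0]);c=np.array([xl,yl,zl])
        q=np.array([proj(s,c+.033*(np.cos(a)*sd+np.sin(a)*np.array([0,0,1]))) for a in np.linspace(0,6.28,37)])
        print((xl,zl),'centre',proj(s,c).round(1),'ring bbox',q.min(0).round(1),q.max(0).round(1))
```

```text
end edge in tool [ 0.0342 -0.0224 -0.031 ]
end edge in tool [ 0.0343  0.0208 -0.0311]
scene
120 121 119 121 121 122 122 123 123 122 119 120 118 122 121 119 116 120 119 119 120 123 121 121 121 121 120 121
122 121 120 121 122 120 121 123 122 119 118 122 119 119 118 119 121 121 121 123 121 119 119 119 120 121 122 120
121 120 123 121 121 123 123 123 121 122 120 121 121 117 121 120 123 120 122 122 120 118 116 118 119 119 122 122
123 121 123 123 121 122 121 122 121 122 121 120 118 119 119 124 119 120 120 120 118 121 119 120 120 121 118 120
122 125 122 121 121 120 120 120 121 119 109 102  99 110 117 120 117 117 118 120 120 119 121 121 122 122 122 120
123 124 122 122 122 121 122 124 120 100  75  63  61  67  78  98  95  88  97 110 117 121 120 122 123 123 121 122
121 121 121 121 122 122 121 116 101  71  49  40  42  43  49  61  57  52  58  73  93 110 121 120 122 120 121 122
125 125 123 123 122 119 120  99  68  52  41  41  40  43  41  43  41  52  50  46  60  86 113 118 121 121 122 121
124 126 123 122 120 120 119 100  80  66  50  39  38  37  38  43  43  44  42  39  35  60 100 120 121 123 121 121

[... 3071 characters left out ...]
  71  70  70  71  70  69  66  68  66  54  33  37  52  52  53  58  59  65  71  72  74  78  79  79  78  82
 68  67  67  67  65  65  64  69  75  76  76  73  76  89  96 103  92  79  76  78  80  82  78  79  79  78  80  77
 65  70  75  75  74  74  79 101 118 122 123 123 124 132 134 130 117  91  81  81  80  78  80  78  80  79  80  77
 82 102 117 121 122 122 124 134 140 144 141 141 142 146 142 116 101  84  79  81  79  79  80  81  79  80  78  77
126 133 139 141 142 142 143 143 146 146 145 141 140 144 138  99  81  78  80  80  78  78  80  81  79  79  78  78
(0.655, 0.165) centre [326.8 201.3] ring bbox [318.7 199.4] [335.  203.2]
(0.665, 0.165) centre [326.3 198.8] ring bbox [318.2 196.9] [334.5 200.8]
```

{"name": "play_rows", "arguments": {
  "steps": [
    [0,0,0,0,0,0.103,4],
    [0,0,0,0,0,0.103,4],
    [0,0,0,0,0,0.103,4],
    [0,0,0,0,0,0.103,4],
    [0,0,0,0,0,0.103,4],
    [0,0,0,0,0,0.103,4],
    [0,0,0,0,0,0.103,4],
    [0,0,0,0,0,0.103,4],
    [0,0,0,0,0,0.103,4],
    [0,0,0,0,0,0.103,4],
    [0,0,0,0,0,0.103,4],
    [0,0,0,0,0,0.098,4]
  ]
}}

```text
t: 10.57
eef_pos: [0.5422, 0.2529, 0.1644]
tcp_rot: [3.127, 0.298, -0.002]
wrist_force: [0.7, -0.0, -2.2]
width: 0.0445
finger_force: 41.7
```

{"name": "play_rows", "arguments": {
  "steps": [
    [-0.8,2.5,0,0,0,0,4],
    [-0.8,2.5,0,0,0,0,4],
    [-0.8,2.5,0,0,0,0,4],
    [-0.8,2.5,0,0,0,0,4],
    [-0.8,2.5,0,0,0,0,4],
    [-0.8,2.5,0,0,0,0,4],
    [-0.8,2.5,0,0,0,0,4],
    [-0.8,2.5,0,0,0,0,4],
    [-0.8,2.5,0,0,0,0,4],
    [-0.8,2.5,0,0,0,0,4],
    [-0.8,2.5,0,0,0,0,4],
    [-0.8,2.5,0,0,0,0,4]
  ]
}}

```text
t: 11.57
eef_pos: [0.5058, -0.0611, 0.1646]
tcp_rot: [-3.126, -0.306, 0.002]
wrist_force: [0.2, 0.5, -1.9]
width: 0.0442
finger_force: 42.0
```

{"name": "play_rows", "arguments": {
  "steps": [
    [-0.7,2.4,0.1,0,0,0,4],
    [-0.7,2.4,0.1,0,0,0,4],
    [-0.7,2.4,0.1,0,0,0,4],
    [-0.7,2.4,0.1,0,0,0,4],
    [-0.7,2.4,0.1,0,0,0,4],
    [-0.7,2.4,0.1,0,0,0,4],
    [-0.7,2.4,0.1,0,0,0,4],
    [0,1.5,0.1,0,0,0,4],
    [0,0,0,0,0,0,4],
    [0,0,0,0,0,0,4]
  ]
}}

```text
t: 12.4
eef_pos: [0.4939, -0.2488, 0.1566]
tcp_rot: [-3.126, -0.304, 0.001]
wrist_force: [-0.0, 0.2, -2.1]
width: 0.0445
finger_force: 42.0
```

Run:
```python
from h import *
tgt((.524,-.2513,.154),.195)
```

```text
at [ 0.4939 -0.2488  0.1566] psi 0.194 tz [-0.001  0.001 -1.   ] w 0.0445 F [-0.   0.2 -2.1] t 12.4
shift cm [2.91 0.83 0.26] turn [-0.001  0.    -0.001] after-turn shift [2.91 0.83 0.26]
```

{"name": "play_rows", "arguments": {
  "steps": [
    [0.7,0.2,0.1,0,0,0,4],
    [0.7,0.2,0.1,0,0,0,4],
    [0.7,0.2,0,0,0,0,4],
    [0.7,0.2,0,0,0,0,4],
    [0,0,0,0,0,0,4],
    [0,0,0,0,0,0,4],
    [0,0,0,0,0,0,4]
  ]
}}

```text
t: 12.98
eef_pos: [0.5227, -0.2512, 0.1552]
tcp_rot: [-3.126, -0.306, 0.001]
wrist_force: [-0.1, 0.9, -1.6]
width: 0.0444
finger_force: 42.0
```

Run:
```python
from h import *
S=snap('scene','s5.png');T=snap('top','t5.png');W=snap('wrist')
tgt((.524,-.2513,.154),.195)
im=np.zeros((600,800,3),np.uint8)
im[:300,:400]=cv2.resize(S['image'][140:230,190:310],(400,300),interpolation=2)
im[:300,400:]=cv2.resize(T['image'][170:245,280:380],(400,300),interpolation=2)
im[300:,:400]=cv2.resize(W['image'],(400,300))
cv2.imwrite('pics/c5.png',im[:,:,::-1])
print('block end c, pred',proj(S,[.558,-.2445,.161]),proj(S,[.656,-.2245,.161]),proj(T,[.558,-.2445,.161]),proj(T,[.656,-.2245,.161]))
```

```text
at [ 0.5226 -0.2515  0.1553] psi 0.195 tz [-0. -0. -1.] w 0.0446 F [-0.1  0.7 -2. ] t 13.1333
shift cm [0.14 0.01 0.13] turn [ 0.  0. -0.] after-turn shift [0.14 0.01 0.13]
block end c, pred [251.94135219 157.51037546] [234.05133386 174.15307638] [332.02358637 225.56451973] [327.06394587 201.2228763 ]
```

View pics/c5.png

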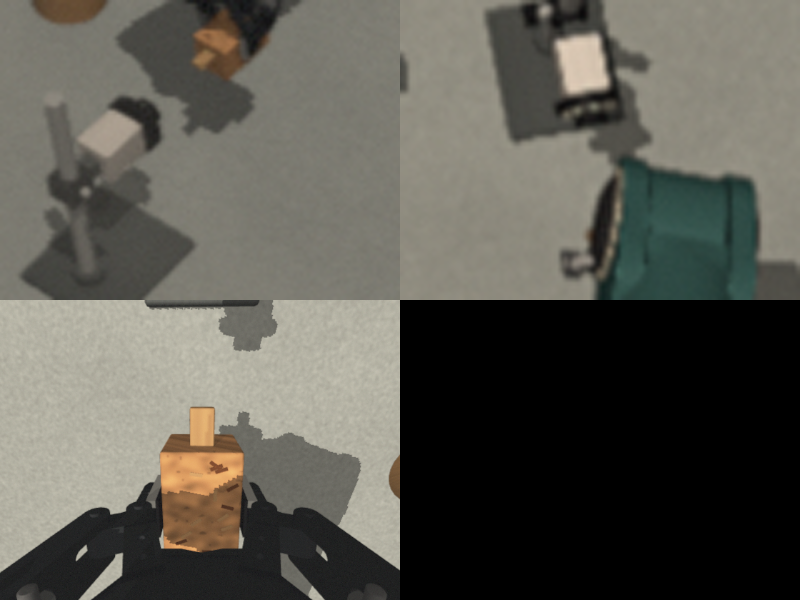

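The block is level and points at the ring (scene crop: spill tip (203,63), ring near (140,125)). In the wrist view the foot's front edge is level and centred on the block, at columns 204–362, so yaw and sideways position agree. One check of the lens height remains, by triangulating the ring's extents.

Run:
```python
from h import *
S=load('scene');T=load('top');W=load('wrist')
def tri(*o):
    A=0;B=0
    for s,u,v in o:
        d=s['R'].T@np.linalg.inv(s['K'])@np.array([u,v,1.]);d/=np.linalg.norm(d);c=-s['R'].T@s['t'];M=np.eye(3)-np.outer(d,d);A=A+M;B=B+M@c
    X=np.linalg.solve(A,B);return X.round(4),[(proj(s,X)-[u,v]).round(1) for s,u,v in o]
print('ring',tri((S,230.6,177),(T,326.6,198.9)))
# ring's lowest-right rim points and white head box corners (front top L/R)
print('front-left top of head box',tri((S,190+108/400*120,140+110/300*90),(T,280+206/4,170+95/4)))
print('head back-left/right', tri((S,190+78*.3,140+140*.3),(T,280+155/4,170+40/4)), tri((S,190+142*.3,140+132*.3),(T,280+162/4,170+95/4)))
a,b=plane(W,204,4,.012),plane(W,362,4,.012);print('foot front edge',a,b,(a+b)/2)
e=np.array([.5226,-.2515,.1553])+.035*np.array([.981,.194,0])
print('spill tip pred scene',proj(S,e+.022*np.array([.981,.194,0])+[0,0,.0045]), 'seen',(250.9,158.9))
```

```text
ring (array([ 0.6684, -0.2254,  0.1538]), [array([0.7, 0.1]), array([ 0.5, -0.4])])
front-left top of head box (array([ 0.6872, -0.243 ,  0.1744]), [array([1. , 0.2]), array([ 0.7, -0.7])])
head back-left/right (array([ 0.7434, -0.1951,  0.2083]), [array([4.3, 0.7]), array([ 2.6, -2.7])]) (array([ 0.6831, -0.1958,  0.177 ]), [array([-0.1, -0. ]), array([-0.,  0.])])
foot front edge [ 0.66099055 -0.16002145  0.012     ] [ 0.68569363 -0.28401561  0.012     ] [ 0.67334209 -0.22201853  0.012     ]
spill tip pred scene [248.27244223 161.13338605] seen (250.9, 158.9)
```

Run:
```python
from h import *
S=load('scene');a=np.array([.981,.194,0]);sd=np.array([-.194,.981,0]);L=np.array([.6537,-.226,0])
d=proj(S,L+[0,0,.16]-.1*a)-proj(S,L+[0,0,.16]);n=np.array([-d[1],d[0]]);n/=np.linalg.norm(n);print('n',n)
low=[(237.6,182),(236.6,183),(235.5,184),(238,181)];hi=[(223.7,170),(224.9,169),(222.7,171)]
print('seen',min(n@p for p in hi),max(n@p for p in low))
for z in(.15,.155,.16,.165,.17):
  for s in(0,.012):
    c=L+s*a+[0,0,z];q=[n@proj(S,c+.033*(np.cos(t)*sd+np.sin(t)*np.array([0,0,1]))) for t in np.linspace(0,6.28,73)]
    print(z,s,'pred',min(q).round(2),max(q).round(2))
```

```text
n [0.67683258 0.73613699]
seen 276.5507351561332 294.85165622228925
0.15 0 pred 278.74 297.38
0.15 0.012 pred 278.72 297.41
0.155 0 pred 277.95 296.62
0.155 0.012 pred 277.92 296.66
0.16 0 pred 277.14 295.87
0.16 0.012 pred 277.12 295.89
0.165 0 pred 276.34 295.1
0.165 0.012 pred 276.31 295.13
0.17 0 pred 275.53 294.34
0.17 0.012 pred 275.5 294.36
```

{"name": "play_rows", "arguments": {
  "steps": [
    [0,0.1,-0.2,0,0,0,4],
    [0,0,0,0,0,0,4],
    [0,0,0,0,0,0,4],
    [0,0,0,0,0,0,4],
    [0,0,0,0,0,0,4],
    [0,0,0,0,0,0,4],
    [0,0,0,0,0,0,4],
    [0,0,0,0,0,0,4]
  ]
}}

```text
t: 13.8
eef_pos: [0.523, -0.2523, 0.1572]
tcp_rot: [-3.127, -0.306, 0.0]
wrist_force: [-0.7, -0.6, -2.0]
width: 0.0446
finger_force: 42.0
```

Run:
```python
from h import *
tgt((.5215,-.2525,.157),.195);print(job_done())
```

```text
at [ 0.523  -0.2523  0.1572] psi 0.195 tz [-0.  0. -1.] w 0.0446 F [-0.7 -0.6 -2. ] t 13.8
shift cm [-0.15 -0.01  0.02] turn [-0.  0. -0.] after-turn shift [-0.15 -0.01  0.02]
the job is handed in; nothing more can be done
None
```

I handed the job in at 13.8 s with the lever swung fully open and the block held still and level, spill end towards the lens and about 100 mm in front of it. No verdict came back, and by my camera measurements the end face is centred on the lens within a few millimetres.

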